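# Gauge the launcher barrel and present the rod for reading

### The arm

A 7-joint arm with a two-finger parallel gripper is mounted at the origin on the work surface. World frame = base frame: x ahead of the robot, y to its left, z up, the work surface at z = 0. Lengths are in mm, angles in degrees, forces in N, time in s.
With the tool pointing down it reaches from about 425 to 950 mm from the base axis. Payload 4.7 kg.
Tool frame: the origin (TCP) lies on the front face of the gripper's body, between the roots of the fingers; the fingertips stand 73 mm ahead of it and the grasp point (between the pads) lies 54 mm ahead of it (manip.grip_depth is the distance from the TCP to the grasp point, in mm); x points along the fingers, y is the direction in which the jaws open and shut, and the axes are right-handed (so a half turn about x gives the same grasp; the last joint's range is limited). The gripper opens to 85 mm and grips with 20 to 120 N. Pads are 22 mm wide; open, the fingers measure 114 mm over their backs; the gripper's body (76 mm by 85 mm) begins 54 mm behind the grasp point. The pads swing forward as they close: fully open they stand 13 mm farther back than shut.
Start: joints at [63.833, 26.849, -2.785, 87.806, 1.381, 65.374, -4.715], TCP at [280.079, -614.163, 303.935] pointing down, gripper open.
Joint ranges: [-148.3, 148.3], [-19.14, 114.17], [-79.39, 73.82], [5.75, 140.21], [-59.74, 239.74], [12.07, 113.84], [-152.46, 152.46]. Speed limits (degrees/s): [147.25, 147.25, 180, 180, 180, 180, 180].

### API

Orientations are given as [roll, pitch, yaw] about the fixed x, y, z axes, in that order (R = Rz(yaw) Ry(pitch) Rx(roll)).
In Python, from bench import manip gives the robot as it stands.
- The arm moves only by the tool drive_tool, never from a script. Its argument "increments" is a list of rows, each a list of 3 entries, a list of its own where there are three numbers: the turn, a rotation vector about the tool's x, y, z scaled (see below), then the shift along the tool's x, y, z scaled (see below), then the opening, from -1 (shut) to 1 (fully open). A call has 1 to 20 rows; each row shifts and turns the commanded pose from where the row before left it, along the tool's axes as they then stand; what a row does not reach is not made up. The controller multiplies each number of a shift by 20 mm and each number of a turn by 5 degrees. A row lasts 1/10 s, in which the tool goes at most 50 mm and 8.59 degrees, less where a joint would pass 70% of its speed; a pose out of reach is approached as far as the arm can. A call with a number of a shift or a turn outside -1 to 1 is refused whole. A call with a gripper value outside its range is refused whole. The fingers move at their own pace and stop on an object; "force" is the grip in N (left out, the last holds). Time passes only in rows, so rows that do not move let the fingers close. It gives the time, the measured TCP pose, the force and the opening at its end, in the units of the state.
- manip.get_state(): the state, without advancing time (a new reading comes with each control period).
- manip.get_image(name): name is "scene" or "top" or "wrist"; returns a dict with "pixels" (384x512x3 uint8, blue, green, red), "vertical_fov" (degrees; the focal length in pixels is half the picture's height over the tangent of half this angle, whatever the lens; pixels are square), "cx", "cy" (the principal point, pixels), "k1" (the pictures are not rectified: a ray, as slopes to the right and down, at radius r is drawn at 1 + k1 r^2 times it, then the intrinsics apply), "R" (3x3) and "t" (3): a world point X has camera coordinates R X + t. Camera axes: x right, y down, z forward; pixel columns grow to the right and rows downward; lengths in mm; the calibration is good to about 2 mm. A picture is of the moment at which its call begins. There is no depth.
- manip.hand_in(): hands the job in, once; it reports no verdict.
The state is a dict: "clock": time; "joint_positions": joint angles; "joint_velocities": joint speeds; "effort": joint torques, N m; "tool_pos": TCP position; "eef_rot": TCP orientation; "ft_force": force on the tool from outside, world axes, zero at the start; "ft_torque": the same for the moment, N m; "grip_width": finger opening in mm.
Only numpy, scipy, OpenCV 4.12 (cv2) and the standard library are available. Lean on these libraries where they do the work, as an engineer would, in place of code of your own. Each camera call takes 0.05 s, during which the arm holds its last target.

### The job

Take the red-handled gauge rod from the wooden rack and slide it into the sloping barrel of the ballistic launcher until its brass collar stops against the muzzle; keep it pressed home lightly for about half a second, without knocking the barrel off its angle. Then draw the rod all the way out and hold it level and still, with its tip just above (2 to 3 cm) the red dot on the white reading plate, touching nothing but the gripper; finish while still holding it there. Leave the blue-handled rod in its place and the other loose things where they are.

Things in the scene. Friction and masses are not known exactly. Their poses are not given: they have to be found in the camera images.
- gauge: gauge rod with RED handle, 158 mm, about 0.14 kg, lying level in the rack, tip towards the robot. Origin: on its axis, mid-handle (grip here), 55 mm above the table. x axis along the rod to the tip, z up at start. Square handle 16 x 16 mm, x -35 to 35 mm; brass collar 38 mm diameter, x 35 to 43; steel shaft 12 mm diameter, x 43 to 123, last 6 mm chamfered. Mass and friction vary a little
- gauge_collar (a point): centre of the collar's front face (the face towards the tip), 43 mm from the gauge's origin along its x; this face stops against the muzzle. Axes as gauge
- gauge_tip (a point): the tip of the gauge's shaft, 123 mm from the gauge's origin along its x. Axes as gauge
- spare: another rod with a BLUE handle and a shorter shaft (60 mm), otherwise like the gauge, in the other place of the rack, 80 mm beside it and parallel; to be left alone. Origin and axes as for the gauge. Which rod lies in which place varies
- rack: fixed wooden rack; x axis away from the robot, origin on the table. Rods lie along x at y = 40 and -40 mm, mid-handle at x 200. Board x 80 to 280, y -85 to 85, 12 mm high. 10 mm thick crossbars under handles (x 228, top 47 high) and shafts (x 115, top 49 high), with 8 mm cheeks beside the rods (2 mm play): lift straight up. Free below mid-handle. Rack and launcher swap sides (left/right)
- launcher: fixed launcher stand: dark base 130 x 100 x 12 mm, two upright aluminium plates (75 mm long, 120 mm high above the base, outer faces 64 mm apart) that carry the yellow barrel. Origin: centre of its underside on the table; x axis: horizontal direction in which the barrel points (roughly away from the robot)
- barrel (a joint): elevation of the barrel above level, rad; 0 is level, grows as the muzzle rises; clamped by friction (5 N m) at an angle between 0.25 and 0.55 that varies. Its pivot is 110 mm above the launcher's origin, 150 mm behind the muzzle on the barrel's axis
- muzzle (a point): centre of the barrel's mouth, in the plane of the brass bell's rim. x axis points OUT of the barrel along its axis (up and away from the robot), y level; the rod goes in along -x. Bell 44 mm outside, mouth about 32 mm, narrowing over 12 mm to a 16 mm bore, 115 mm deep from the rim: the collar stops on the rim before the tip bottoms. Yellow tube behind the bell: 28 mm diameter, 103 mm long
- reading_plate: fixed stand: dark round foot 90 mm in diameter, thin post, white square plate 70 x 70 x 6 mm with black lines, its top 150 mm above the table. Origin: centre of its underside on the table
- read_mark (a point): centre of the red dot (10 mm) in the middle of the top face of the white plate, 150 mm above the table
- brass_weight: loose brass weight with a knob, 42 mm in diameter, 50 mm high; to be left alone. Origin: centre of its underside
- ball_jar: loose closed jar with black cap, 56 mm in diameter, 75 mm high; to be left alone. Origin: centre of its underside
- wood_block: loose wooden block 100 x 50 x 40 mm; to be left alone. Origin: centre of its underside
- screwdriver: loose screwdriver lying on the table; to be left alone

How it is judged (in metres and radians):
On the way, in this order (a step that is already met when the one before it is completed fails the run):
1. the collar is stopped against the muzzle, the rod in line with the barrel, pressed lightly (distance between gauge_collar and muzzle below 0.006 m and angle between the x axis of gauge and the x axis of muzzle, either way round below 0.1 rad and contact force between gauge and launcher above 1 N), for 0.2 s.
2. the rod is drawn right out of the barrel (x of gauge_tip in the frame of muzzle above 0.01 m), for 0.1 s.
At the end, for the whole second after the job is handed in: The gauge, gauged and drawn out, is held by the fingers alone, still, level within 0.12 rad, tip within 16 mm sideways of the red dot and 9 to 45 mm above the plate; blue rod within 15 mm, muzzle within 12 mm, other loose things within 30 mm of where they were (horizontal distance between gauge_tip and read_mark below 0.016 m and z of gauge_tip in the frame of read_mark between 0.009 and 0.045 m and angle between gauge's own x axis and vertical between 1.4508 and 1.6908 rad and linear speed of gauge below 0.02 m/s and contact force between the fingers and gauge above 1 N and contact force between gauge and reading_plate below 0.1 N and contact force between gauge and launcher below 0.1 N and contact force between gauge and rack below 0.1 N and contact force between gauge and spare below 0.1 N and distance of spare from where it was at the start of the episode below 0.015 m and distance of muzzle from where it was at the start of the episode below 0.012 m and distance of each of brass_weight, ball_jar, wood_block, screwdriver from where it was at the start of the episode below 0.03 m); the arm keeps its last pose, push and grip.
It fails at once if the rod is rammed into the launcher (over 40 N) (contact force between gauge and launcher above 40 N).
It fails at once if the barrel is knocked off its angle (muzzle moved over 12 mm) (distance of muzzle from where it was at the start of the episode above 0.012 m).
It fails at once if the blue-handled rod is disturbed (moved over 15 mm) (distance of spare from where it was at the start of the episode above 0.015 m).
It fails at once if another loose thing is disturbed (moved over 30 mm) (distance of any of brass_weight, ball_jar, wood_block, screwdriver from where it was at the start of the episode above 0.03 m).
It also fails if it takes over 61 s, if anything falls off the work surface, if the arm or the gripper's body presses on something with over 40 N, if the wrist force passes 120 N, or if a joint passes its speed limit or range.

## Working session

There is one attempt and no reset: what is moved stays moved. The work goes in short steps, Python scripts to look and compute and a tool call to move; the robot and the scene stay as the last step left them, time stands still between calls to the robot, and variables do not carry over. Pictures are saved under pics/ and viewed, and the job is handed in when it is done.

Besides the shell and the picture viewer there is one more tool, called by a JSON object that holds its "method" and its "body", one argument or row to a line. drive_tool: Moves the arm, as the interface text tells. Shifts and turns lie within -1 to 1; 1 stands for 20 mm of shift or 5 degrees of turn. Its arguments: {"type":"object","properties":{"increments":{"type":"array","items":{"type":"array"}},"force":{"type":"number"}},"required":["increments"]}

```bash
ls; mkdir -p pics; cat > h.py <<'E'
import numpy as np, cv2
from bench import manip
def snap(n,f):
    im=manip.get_image(n); cv2.imwrite(f'pics/{f}.png',im['pixels'])
    import pickle; pickle.dump(im,open(f'pics/{f}.pkl','wb')); return im
def load(f):
    import pickle; return pickle.load(open(f'pics/{f}.pkl','rb'))
def K(im):
    f=im['pixels'].shape[0]/2/np.tan(np.radians(im['vertical_fov'])/2)
    return np.array([[f,0,im['cx']],[0,f,im['cy']],[0,0,1]])
def ray(im,uv):
    uv=np.array(uv,float).reshape(-1,1,2)
    p=cv2.undistortPointsIter(uv,K(im),np.array([im['k1'],0,0,0,0.]),None,None,(3,100,1e-12)).reshape(-1,2)
    R=np.array(im['R']);t=np.array(im['t'])
    d=np.c_[p,np.ones(len(p))]@R
    return -R.T@t,d/np.linalg.norm(d,axis=1)[:,None]
def atz(im,uv,z):
    c,d=ray(im,uv); return c+d*((z-c[2])/d[:,2])[:,None]
def proj(im,X):
    R=np.array(im['R'],float);t=np.array(im['t'],float)
    return cv2.projectPoints(np.array(X,float).reshape(-1,1,3),cv2.Rodrigues(R)[0],t,K(im),np.array([im['k1'],0,0,0,0.]))[0].reshape(-1,2)
def tri(obs):
    A=np.zeros((3,3));b=np.zeros(3)
    for im,uv in obs:
        c,d=ray(im,uv);P=np.eye(3)-np.outer(d[0],d[0]);A+=P;b+=P@c
    return np.linalg.solve(A,b)
E
python3 - <<'E'
from h import *
for n in('scene','top','wrist'):
    im=snap(n,n+'0'); print(n,im['vertical_fov'],im['k1'],-np.array(im['R']).T@im['t'])
print(manip.get_state(),manip.grip_depth)
E
```

```text
pics
scene 46.36229433635311 -0.10046389345848136 [1172.43058699 -757.74572158 1293.45877491]
top 48.046361884689034 0.011442340699103251 [ 236.58178195   -2.99713465 1531.83980913]
wrist 71.44608454704621 -0.015657604096906835 [ 356.56672392 -579.71060862  373.68670242]
{'clock': 0.15, 'joint_positions': array([63.83316708, 26.88507928, -2.78432898, 87.85548763,  1.3802543 ,
       65.37670435, -4.71384296]), 'joint_velocities': array([-0.06622015, -0.08178427,  0.04833317, -0.19109737,  0.03529134,
       -0.04422987, -0.04670933]), 'effort': array([ 4.77994236e-04, -5.10764194e+01, -4.65924013e-02, -2.37977225e+01,
        1.08042199e-02,  5.41499627e-03, -3.40217173e-05]), 'tool_pos': array([ 279.92227653, -613.86287813,  303.13997828]), 'eef_rot': array([-88.57476807,  89.91624075, 115.93901812]), 'ft_force': array([ 0.01720824, -0.55689374,  0.44744985]), 'ft_torque': array([-0.01587629,  0.01280787, -0.01400032]), 'grip_width': 85.60588023438586} 53.900000000000006
```

View pics/scene0.png

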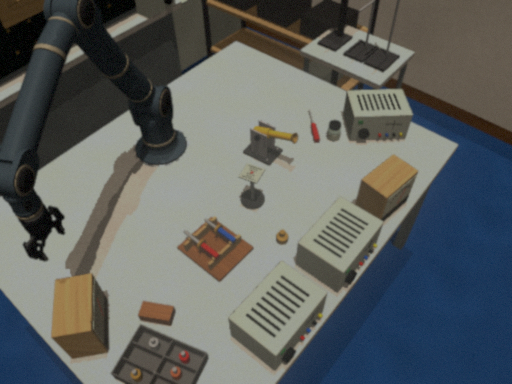

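View pics/top0.png

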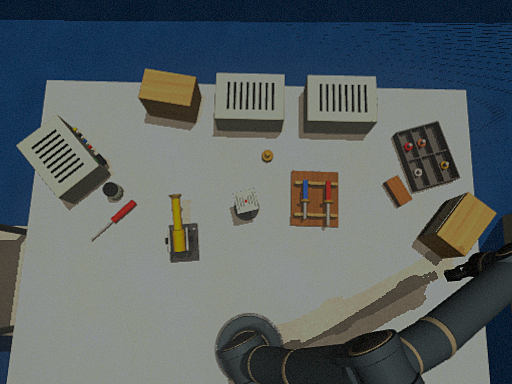

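View pics/wrist0.png

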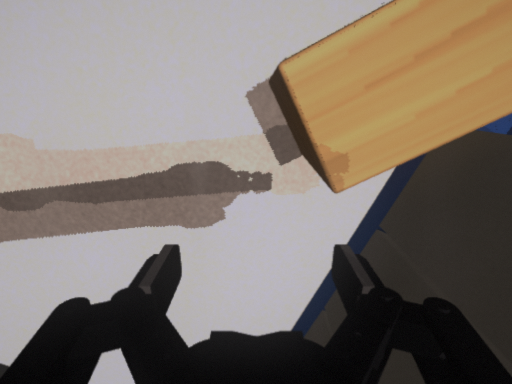

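```bash
python3 - <<'E'
from h import *
def crop(f,x0,y0,x1,y1,o,s):
    p=load(f)['pixels'][y0:y1,x0:x1]; cv2.imwrite(f'pics/{o}.png',cv2.resize(p,None,fx=s,fy=s,interpolation=cv2.INTER_CUBIC))
crop('top0',155,150,350,270,'c1',4)
crop('scene0',170,110,310,280,'c2',3.5)
E
```

```text
(no output)
```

View pics/c1.png

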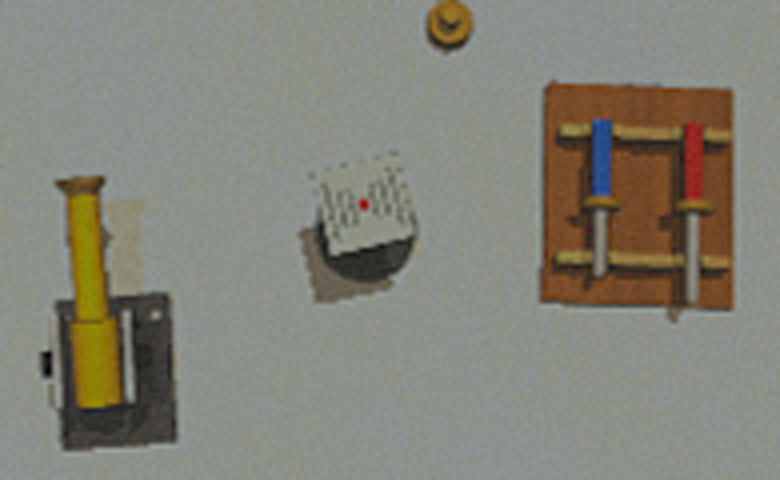

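View pics/c2.png

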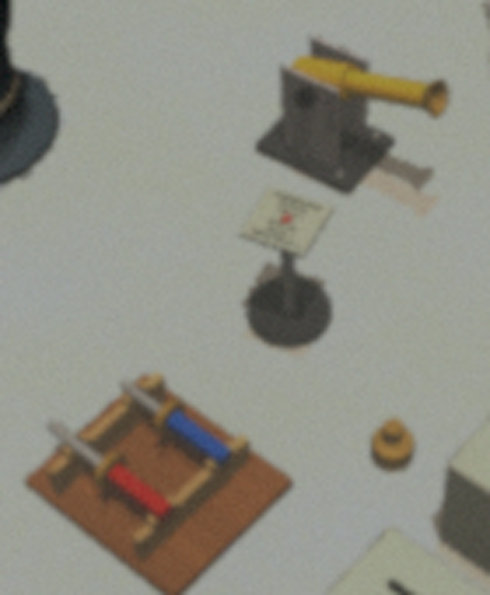

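```bash
python3 - <<'E'
from h import *
t=load('top0');s=load('scene0')
c=lambda x,y:(x/4+155-.375,y/4+150-.375)
c2=lambda x,y:(x/3.5+170-.36,y/3.5+110-.36)
print('handle end/collar/tip',atz(t,[c(694,124),c(694,200)],63),atz(t,[c(692,302)],61))
print('rack corners',atz(t,[c(546,84),c(732,90),c(732,309),c(541,302)],12))
print('dot',tri([(t,c(364,205)),(s,c2(288,217))]),atz(t,[c(364,205)],150),atz(s,[c2(288,217)],150))
print('muz',tri([(t,c(80,181)),(s,c2(436,97))]))
print('base',atz(t,[c(57,298),c(167,293),c(176,441),c(64,449)],12))
print('weight',atz(t,[c(450,20)],25))
E
```

```text
handle end/collar/tip [[ 571.8523579  -260.08742651   63.        ]
 [ 504.44418406 -259.29088559   63.        ]] [[ 416.09542426 -256.86422132   61.        ]]
rack corners [[ 617.50902775 -135.1820882    12.        ]
 [ 615.93553009 -303.81054652   12.        ]
 [ 416.7347248  -300.54496516   12.        ]
 [ 418.82336104 -131.87810531   12.        ]]
dot [478.33206739  24.68705447 149.94268544] [[477.97018984  24.28487676 150.        ]] [[478.66611496  25.0936108  150.        ]]
muz [490.81218716 254.87705782 152.20598342]
base [[412.09725766 296.28701454  12.        ]
 [418.84928187 199.2505914   12.        ]
 [289.89343479 184.85781915  12.        ]
 [280.75248708 281.78585798  12.        ]]
weight [[671.96403529 -46.63546536  25.        ]]
```

```bash
cat >> h.py <<'E'
from scipy.spatial.transform import Rotation as Ro
def cur():
    s=manip.get_state(); return np.array(s['tool_pos']),Ro.from_euler('xyz',s['eef_rot'],degrees=True)
def Rt(ax,ay):
    ax=np.array(ax,float);ax/=np.linalg.norm(ax);ay=np.array(ay,float);ay-=ax*(ax@ay);ay/=np.linalg.norm(ay)
    return Ro.from_matrix(np.c_[ax,ay,np.cross(ax,ay)])
def need(p,R,pc=None,Rc=None):
    if pc is None: pc,Rc=cur()
    tv=(Rc.inv()*R).as_rotvec(degrees=True)/5
    d=np.array(p)-pc
    print('turn',tv.round(3),'shift before turn',(Rc.inv().apply(d)/20).round(3),'after',(R.inv().apply(d)/20).round(3))
def st():
    s=manip.get_state(); print(s['clock'],s['tool_pos'].round(1),Ro.from_euler('xyz',s['eef_rot'],degrees=True).as_matrix().round(3).tolist(),s['ft_force'].round(2),s['grip_width'],s['joint_positions'].round(1))
E
python3 - <<'E'
from h import *
st()
p,R=cur(); im=load('wrist0'); print(R.inv().apply(-np.array(im['R']).T@im['t']-p), (np.array(im['R'])@R.as_matrix()).round(3))
d=np.array([-1,.0165,0])
for sg in(1,-1): need([538,-259.5,209],Rt([0,0,-1],sg*np.array([.0165,1,0])))
E
```

```text
0.15 [ 279.9 -613.9  303.1] [[-0.001, 0.415, -0.91], [0.001, -0.91, -0.415], [-1.0, -0.001, 0.0]] [ 0.02 -0.56  0.45] 85.60588023438586 [63.8 26.9 -2.8 87.9  1.4 65.4 -4.7]
[-70.5507619    0.62377935 -83.9034565 ] [[ 0.001  1.     0.001]
 [-0.326 -0.     0.946]
 [ 0.946 -0.001  0.326]]
turn [-3.0908e+01 -2.2000e-02  6.0000e-03] shift before turn [  4.722 -10.76  -19.092] after [ 4.707 17.929 12.61 ]
turn [5.092e+00 4.000e-03 1.600e-02] shift before turn [  4.722 -10.76  -19.092] after [  4.707 -17.929 -12.61 ]
```

{"method": "drive_tool", "body": {
  "increments": [
    [[1,0,0],[0,0,0],1],
    [[1,0,0],[0,0,0],1],
    [[1,0,0],[0,0,0],1],
    [[1,0,0],[0,0,0],1],
    [[1,0,0],[0,0,0],1],
    [[0.09,0,0],[0,-1,-0.7],1],
    [[0,0,0],[0,-1,-0.7],1],
    [[0,0,0],[0,-1,-0.7],1],
    [[0,0,0],[0,-1,-0.7],1],
    [[0,0,0],[0,-1,-0.7],1],
    [[0,0,0],[0,-1,-0.7],1],
    [[0,0,0],[0,-1,-0.7],1],
    [[0,0,0],[0,-1,-0.7],1],
    [[0,0,0],[0,-1,-0.7],1],
    [[0,0,0],[0.3,-1,-0.7],1],
    [[0,0,0],[0.3,-1,-0.7],1],
    [[0,0,0],[0.4,-1,-0.7],1],
    [[0,0,0],[0.4,-1,-0.7],1],
    [[0,0,0],[0.4,-1,-0.7],1],
    [[0,0,0],[0.4,-1,-0.7],1]
  ]
}}

```text
clock: 2.15
tool_pos: [495.1, -316.6, 259.4]
eef_rot: [-31.7, 90.0, 147.4]
ft_force: [0.2, -0.7, 1.1]
grip_width: 85.9
```

{"method": "drive_tool", "body": {
  "increments": [
    [[0,0,0],[0,-1,-0.7],1],
    [[0,0,0],[0,-1,-0.7],1],
    [[0,0,0],[0,-1,-0.7],1],
    [[0,0,0],[0,0,0],1],
    [[0,0,0],[0,0,0],1]
  ]
}}

```text
clock: 2.65
tool_pos: [537.7, -258.1, 259.7]
eef_rot: [15.4, 90.0, -165.5]
ft_force: [0.2, -1.2, 0.1]
grip_width: 85.4
```

```bash
python3 - <<'E'
from h import *
snap('wrist','w1'); st()
need([538,-259.5,109],Rt([0,0,-1],-np.array([.0165,1,0])))
E
```

```text
2.7 [ 537.1 -259.1  259.7] [[-0.001, -0.017, -1.0], [-0.001, -1.0, 0.017], [-1.0, 0.001, 0.001]] [-0.75 -0.81 -0.53] 85.20833412961585 [ 26.   22.1  -5.6 101.5   2.6  56.5 -71.6]
turn [-0.008  0.011 -0.007] shift before turn [ 7.533  0.017 -0.051] after [ 7.533  0.021 -0.044]
```

View pics/w1.png

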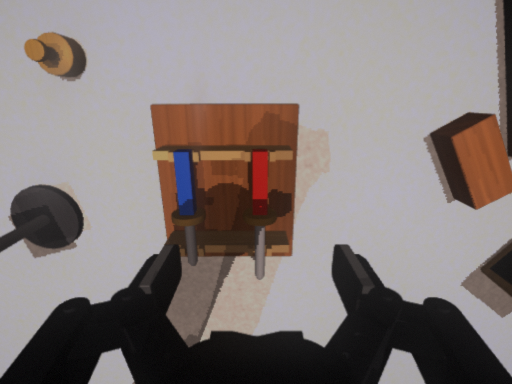

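```bash
python3 - <<'E'
from h import *
im=load('w1')
print(atz(im,[(260,151),(261,208)],63), atz(im,[(260.5,279)],59))
print(atz(im,[(183.5,151),(186.5,208)],63))
h=cv2.cvtColor(im['pixels'],cv2.COLOR_BGR2HSV);m=(((h[...,0]<6)|(h[...,0]>174))&(h[...,1]>190)&(h[...,2]>60)).astype(np.uint8)
m[:,:240]=0;m[:,280:]=0;ys,xs=np.nonzero(m);print(xs.min(),xs.max(),ys.min(),ys.max(),len(xs))
for y in range(150,215,6):
    q=xs[ys==y]; print(y,q.min() if len(q) else 0,q.max() if len(q) else 0)
E
```

```text
[[ 572.80821359 -262.99991488   63.        ]
 [ 510.77715868 -263.37625464   63.        ]] [[ 415.89345594 -261.88340973   59.        ]]
[[ 574.08773636 -185.90853456   63.        ]
 [ 512.03935576 -182.66767452   63.        ]]
252 267 149 214 997
150 254 265
156 252 267
162 252 267
168 252 267
174 252 267
180 252 267
186 252 267
192 252 267
198 252 267
204 253 266
210 253 264
```

{"method": "drive_tool", "body": {
  "increments": [
    [[0,0,0],[1,0,0],1],
    [[0,0,0],[1,0.1,0],1],
    [[0,0,0],[1,0,0],1],
    [[0,0,0],[1,0,0],1],
    [[0,0,0],[0.5,0,0],1],
    [[0,0,0],[0,0,0],1]
  ]
}}

```text
clock: 3.3
tool_pos: [536.3, -261.1, 168.5]
eef_rot: [-11.4, 89.8, 167.6]
ft_force: [-0.6, 0.2, 0.3]
grip_width: 85.5
```

```bash
python3 - <<'E'
from h import *
im=snap('wrist','w2'); st()
print(im['cx'],im['cy'])
p,R=cur()
for X in ([0,0,0],[54,0,0],[73,0,0],[54,43,0],[54,-43,0]):print(X,proj(im,p+R.apply(X)))
E
```

```text
3.35 [ 537.2 -261.   169.7] [[-0.001, -0.018, -1.0], [-0.0, -1.0, 0.018], [-1.0, 0.0, 0.001]] [0.37 0.64 0.35] 85.69996389004633 [ 25.9  28.1  -5.4 105.7   3.5  46.3 -72.3]
256.17228315974165 191.6388004368428
[0, 0, 0] [[254.3950948  352.06419975]]
[54, 0, 0] [[255.14333099 262.89692277]]
[73, 0, 0] [[255.29568352 244.76354326]]
[54, 43, 0] [[334.72716274 262.77770487]]
[54, -43, 0] [[175.6416674  262.81680564]]
```

View pics/w2.png

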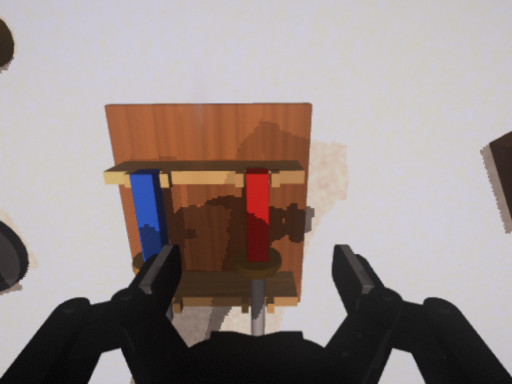

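{"method": "drive_tool", "body": {
  "increments": [
    [[0,0,0],[0,0,0],0.2],
    [[0,0,0],[0.5,0,0],0.2],
    [[0,0,0],[0.8,0,0],0.2],
    [[0,0,0],[0.8,0,0],0.2],
    [[0,0,0],[0.6,0,0],0.2],
    [[0,0,0],[0.3,0,0],0.2],
    [[0,0,0],[0,0,0],0.2]
  ]
}}

```text
clock: 4.05
tool_pos: [537.5, -260.1, 109.2]
eef_rot: [-20.9, 89.9, 158.1]
ft_force: [0.4, 0.2, -0.5]
grip_width: 51.3
```

```bash
python3 - <<'E'
from h import *
im=snap('wrist','w3'); st()
E
```

```text
4.1 [ 537.9 -260.2  109.8] [[-0.0, -0.016, -1.0], [-0.0, -1.0, 0.016], [-1.0, 0.0, 0.0]] [-0.4   0.76  0.75] 51.43976715237033 [ 25.5  32.9  -5.  107.6   4.3  39.7 -72.9]
```

View pics/w3.png

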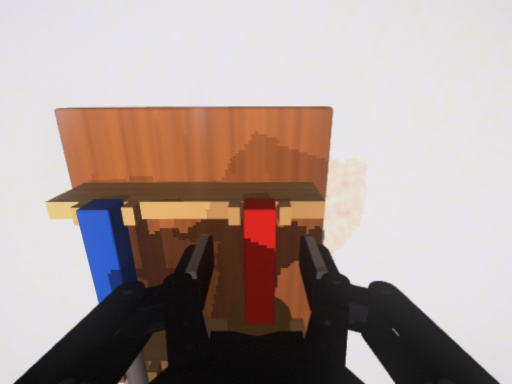

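{"method": "drive_tool", "body": {
  "increments": [
    [[0,0,0],[0,0.06,0],0.2],
    [[0,0,0],[0,0,0],-0.3],
    [[0,0,0],[0,0,0],-0.6],
    [[0,0,0],[0,0,0],-1],
    [[0,0,0],[0,0,0],-1],
    [[0,0,0],[0,0,0],-1],
    [[0,0,0],[0,0,0],-1]
  ],
  "force": 70
}}

```text
clock: 4.8
tool_pos: [538.1, -261.6, 110.6]
eef_rot: [154.0, 89.9, -26.9]
ft_force: [-2.1, -0.3, 6.8]
grip_width: 14.8
```

```bash
python3 - <<'E'
from h import *
im=snap('wrist','w4'); st()
E
```

```text
4.85 [ 538.  -261.6  110.6] [[0.001, -0.016, -1.0], [-0.0, -1.0, 0.016], [-1.0, 0.0, -0.001]] [-1.95 -0.23  5.21] 14.917380987005355 [ 25.6  32.8  -5.  107.5   4.3  39.8 -72.8]
```

View pics/w4.png

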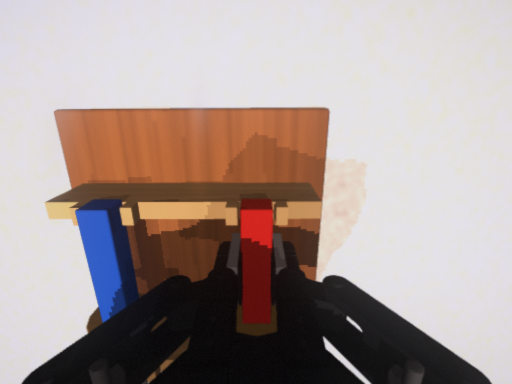

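{"method": "drive_tool", "body": {
  "increments": [
    [[0,0,0],[-0.3,0,0],-1],
    [[0,0,0],[-0.5,0,0],-1],
    [[0,0,0],[-0.8,0,0],-1],
    [[0,0,0],[-1,0,0],-1],
    [[0,0,0],[-1,0,0],-1],
    [[0,0,0],[-1,0,0],-1],
    [[0,0,0],[-1,0,0],-1],
    [[0,0,0],[-1,0,0],-1],
    [[0,0,0],[-1,0,0],-1],
    [[0,0,0],[-1,0,0],-1],
    [[0,0,0],[-1,0,0],-1],
    [[0,0,0],[-1,0,0],-1],
    [[0,0,0],[-1,0,0],-1],
    [[0,0,0],[0,-0.4,0.1],-1],
    [[0,0,0],[0,-0.7,0.2],-1],
    [[0,0,0],[0,-1,0.3],-1],
    [[0,0,0],[0,-1,0.3],-1],
    [[0,0,0],[0,-1,0.3],-1],
    [[0,0,0],[0,-1,0.3],-1],
    [[0,0,0],[0,-1,0.3],-1]
  ]
}}

```text
clock: 6.85
tool_pos: [502.1, -136.4, 340.2]
eef_rot: [-17.7, 89.8, 161.5]
ft_force: [0.2, 0.7, -1.6]
grip_width: 14.9
```

{"method": "drive_tool", "body": {
  "increments": [
    [[0,0,0],[0,-1,0.3],-1],
    [[0,0,0],[0,-1,0.3],-1],
    [[0,0,0],[0,-1,0.3],-1],
    [[0,0,0],[0,-1,0.3],-1],
    [[0,0,0],[0,-1,0.3],-1],
    [[0,0,0],[0,-1,0.3],-1],
    [[0,0,0],[0,-1,0.3],-1],
    [[0,0,0],[0,-1,0.3],-1],
    [[0,0,0],[0,-1,0.3],-1],
    [[0,0,0],[0,-1,0.3],-1],
    [[0,0,0],[0,-1,0.3],-1],
    [[0,0,0],[0,-0.6,0],-1],
    [[0,0,0],[0,-0.3,0],-1],
    [[0,0,0],[0,0,0],-1],
    [[0,0,0],[0,0,0],-1]
  ]
}}

```text
clock: 8.35
tool_pos: [441.7, 99.4, 341.5]
eef_rot: [46.0, 89.9, -135.0]
ft_force: [-0.1, -0.1, -0.7]
grip_width: 14.6
```

```bash
python3 - <<'E'
from h import *
im=snap('wrist','w5'); st()
snap('scene','s5')
E
```

```text
8.4 [441.8  99.2 341.6] [[-0.0, -0.018, -1.0], [-0.001, -1.0, 0.018], [-1.0, 0.001, 0.0]] [-0.46 -0.2  -1.65] 14.673538448938045 [   2.1    5.   -21.3  112.7    2.1   62.7 -111.1]
```

View pics/w5.png

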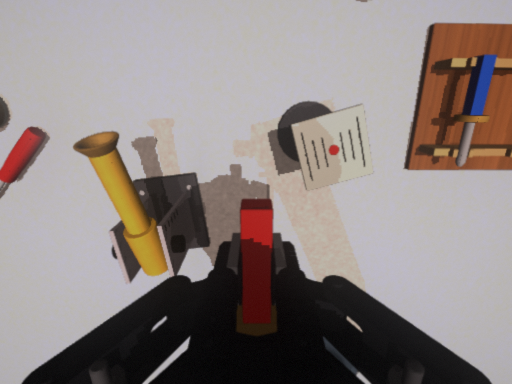

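View pics/s5.png

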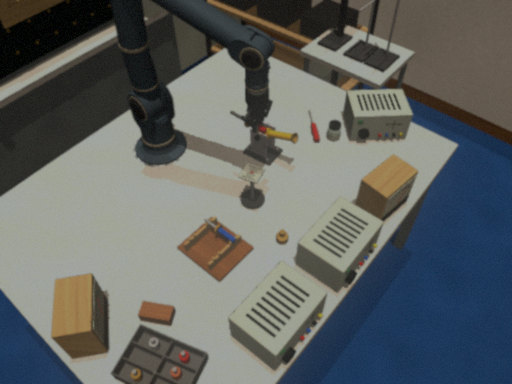

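{"method": "drive_tool", "body": {
  "increments": [
    [[0,0,0],[0,-0.6,0],-1],
    [[0,0,0],[0,-1,0],-1],
    [[0,0,0],[0,-1,0],-1],
    [[0,0,0],[0,-1,0],-1],
    [[0,0,0],[0,-1,0],-1],
    [[0,0,0],[0,-1,0],-1],
    [[0,0,0],[0,-1,0],-1],
    [[0,0,0],[0,-1,0],-1],
    [[0,0,0],[0,-1,0],-1],
    [[0,0,0],[0,-1,0],-1],
    [[0,0,0],[0,-0.7,0],-1],
    [[0,0,0],[0,0,0],-1],
    [[0,0,0],[0,0,0],-1]
  ]
}}

```text
clock: 9.75
tool_pos: [445.0, 305.8, 341.6]
eef_rot: [67.4, 89.9, -113.6]
ft_force: [1.0, 0.6, -1.3]
grip_width: 14.9
```

```bash
python3 - <<'E'
from h import *
im=snap('wrist','w6'); st()
for f,b,o in(('w5',(70,110,220,290),'c5'),('w6',(220,60,400,260),'c6')):
    x0,y0,x1,y1=b; s=3.5 if f=='w5' else 3
    cv2.imwrite(f'pics/{o}.png',cv2.resize(load(f)['pixels'][y0:y1,x0:x1],None,fx=s,fy=s,interpolation=cv2.INTER_CUBIC))
E
```

```text
9.8 [445.2 305.2 341.7] [[-0.0, -0.018, -1.0], [-0.001, -1.0, 0.018], [-1.0, 0.001, 0.0]] [-0.13  0.53 -1.55] 15.010294380922446 [ -15.    14.7  -28.8  102.2    7.8   65.1 -137.3]
```

View pics/w6.png

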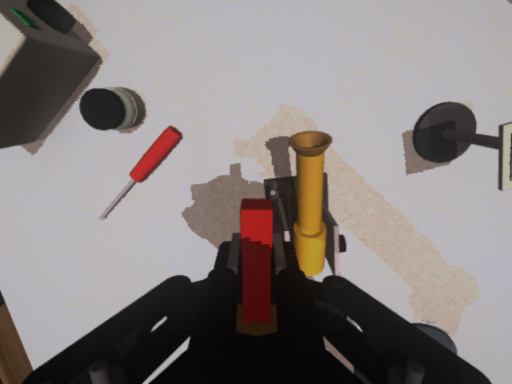

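View pics/c5.png

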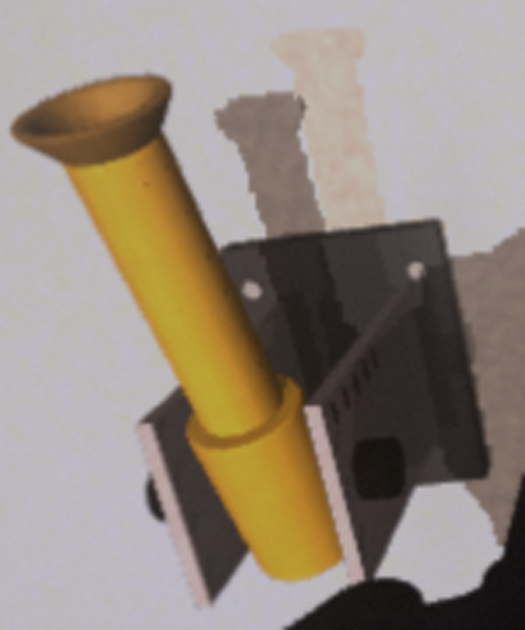

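View pics/c6.png

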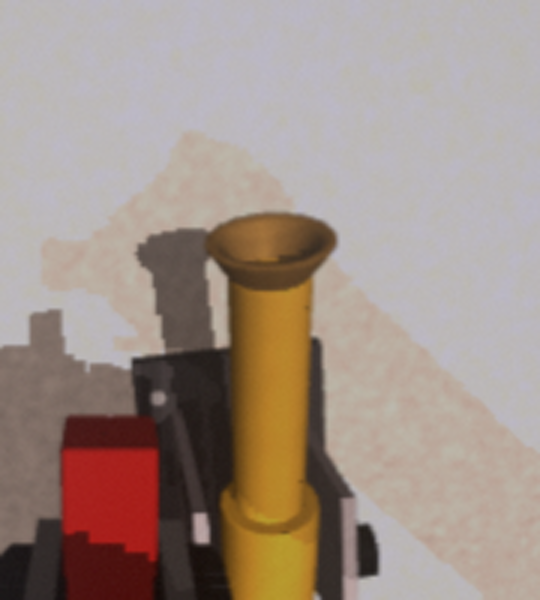

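```bash
python3 - <<'E'
from h import *
for f,r in (('w5',(165,215,90,160)),('w6',(165,215,285,335))):
    h=cv2.cvtColor(load(f)['pixels'],cv2.COLOR_BGR2HSV)
    for y in range(r[0],r[1],8):
        m=(h[y,:,0]>15)&(h[y,:,0]<35)&(h[y,:,1]>150); xs=np.nonzero(m)[0]; xs=xs[(xs>r[2]-10)&(xs<r[3]+20)]; print(f,y,xs.min(),xs.max(),len(xs))
E
```

```text
w5 165 93 122 30
w5 173 97 126 30
w5 181 102 130 29
w5 189 106 134 29
w5 197 110 138 29
w5 205 115 142 28
w5 213 119 146 28
w6 165 297 322 26
w6 173 298 323 26
w6 181 297 322 26
w6 189 297 322 26
w6 197 297 322 26
w6 205 297 321 25
w6 213 298 321 24
```

```bash
cat > fit.py <<'E'
from h import *
from scipy.optimize import least_squares
ims={f:load(f) for f in('w5','w6','top0','scene0')}
E5=[(y,) for y in ()]
edges={}
for f,lo,hi in(('w5',80,180),('w6',275,355)):
    h=cv2.cvtColor(ims[f]['pixels'],cv2.COLOR_BGR2HSV);L=[];Rr=[]
    for y in range(162,212,3):
        m=(h[y,:,0]>15)&(h[y,:,0]<35)&(h[y,:,1]>150);xs=np.nonzero(m)[0];xs=xs[(xs>lo)&(xs<hi)]
        L.append((xs.min()-.5,y));Rr.append((xs.max()+.5,y))
    edges[f]=(L,Rr)
cent={'w5':(96,140.5),'w6':(310.5,139.8),'top0':(155-.375+80/4,150-.375+181/4),'scene0':(170-.36+437/3.5,110-.36+97/3.5)}
def geom(q):
    x0,y0,yaw,th=q[:4]; a=np.array([np.cos(th)*np.cos(yaw),np.cos(th)*np.sin(yaw),np.sin(th)])
    return np.array([x0,y0,110.])+150*a,a
def res(q):
    m,a=geom(q); r=[]
    dz={'w5':q[4:6],'w6':q[6:8]}
    for i,(f,(L,Rr)) in enumerate(edges.items()):
        im=ims[f]
        for S,sg in((L,-1),(Rr,1)):
            c,d=ray(im,S); n=np.cross(d,a);n/=np.linalg.norm(n,axis=1)[:,None]
            dist=(n@(m-c)) # signed
            r+=list((np.abs(dist)-14)/1.0)
    for f in cent:
        c,d=ray(ims[f],[cent[f]]); e=np.cross(m-c,d[0]); r+=list(e/1.5*(1 if f[0]=='w' else .5))
    return np.array(r)
if __name__=='__main__':
    s=least_squares(res,[350,240,.1,.3,0,0,0,0][:8],loss='soft_l1'); m,a=geom(s.x)
    print(s.x[:4],'muz',m,a,'cost',s.cost); print(res(s.x).round(1))
    N=[]
    for f,(L,Rr) in edges.items():
        nn=[]
        for S in(L,Rr):
            c,d=ray(ims[f],S); nn.append(np.linalg.svd(d)[2][2])
        if nn[0]@nn[1]<0: nn[1]=-nn[1]
        N.append(nn[0]+nn[1])
    u=np.cross(*N);u/=np.linalg.norm(u);print('planes dir',u,'elev',np.arcsin(abs(u[2])),'yaw',np.arctan2(u[1],u[0]))
    print('muz tri w',tri([(ims[f],cent[f]) for f in('w5','w6')]),'all',tri([(ims[f],cent[f]) for f in cent]))
    print('dot w5',atz(ims['w5'],[(334,150)],150))
E
python3 fit.py
```

```text
[3.48611600e+02 2.39179070e+02 9.19832054e-02 2.89869573e-01] muz [491.74610857 252.38229884 152.87408628] [0.95423006 0.08802153 0.28582724] cost 24.12568340871165
[-0.3 -0.6 -0.9 -0.5 -0.8 -1.1 -0.6 -1.  -0.5 -0.8 -1.2 -0.7 -1.  -1.4
 -0.9 -1.2 -0.7 -1.8 -2.1 -2.4 -1.9 -2.2 -1.6 -2.  -1.4 -0.8 -1.1 -0.5
 -0.8 -1.2 -0.5 -0.9 -0.3 -0.6 -0.7 -0.7 -0.6 -1.6 -1.5 -0.4 -0.4 -0.3
 -0.2 -0.2 -0.1 -0.   0.  -1.   0.2  0.3 -0.8 -1.3 -1.2 -1.1 -0.9  0.2
 -0.6 -0.5 -0.3 -0.2 -0.   0.1  0.3  0.4  0.6 -0.3 -0.2  0.   0.5  0.
 -0.  -0.3 -0.   0.   1.1  0.   0.2  0.3  0.1 -0.1]
planes dir [0.94736781 0.09609108 0.30538622] elev 0.3103439996805808 yaw 0.10108384121219759
muz tri w [491.95889251 252.22050029 154.57672745] all [491.69847898 253.43410689 153.73121021]
dot w5 [[477.539177    21.28928524 150.        ]]
```

```bash
cat > plan.py <<'E'
from h import *
M=np.array([491.8,253.5,153.3]);TH,PS=.297,.096
G=55.6
def frame(th=TH,ps=PS):
    a=np.array([np.cos(th)*np.cos(ps),np.cos(th)*np.sin(ps),np.sin(th)])
    y=np.array([np.sin(ps),-np.cos(ps),0]);z=-a;x=np.cross(y,z);return a,Ro.from_matrix(np.c_[x,y,z])
def target(gap,th=TH,ps=PS,M=M):
    a,R=frame(th,ps); o=M+a*(43+gap); return o-G*R.as_matrix()[:,0],R   # gap = collar to muzzle
def where():
    p,R=cur();A=R.as_matrix();o=p+G*A[:,0];a,_=frame();tip=o+123*A[:,2];d=tip-M
    s=d@a;lat=d-s*a;Rb=frame()[1]
    print('tip-muzzle along out',round(s,1),'collar gap',round((o+43*A[:,2]-M)@a,1),'lat y,x(tool)',(Rb.inv().apply(lat)).round(1),'ang',np.degrees(np.arccos(A[:,2]@-a)).round(2))
E
python3 - <<'E'
from plan import *
p,R=target(120);print(p);need(p,R)
where()
E
```

```text
[630.74940969 266.8802728  254.16818055]
turn [-1.29   3.402 -0.206] shift before turn [ 4.377  1.75  -9.308] after [ 6.833  2.798 -7.372]
tip-muzzle along out -117.6 collar gap -41.6 lat y,x(tool) [-174.9  -69.8    0. ] ang 18.19
```

{"method": "drive_tool", "body": {
  "increments": [
    [[0,0,0],[0,0.2,-0.6],-1],
    [[0,0,0],[0,0.2,-1],-1],
    [[0,0,0],[0,0.2,-1],-1],
    [[0,0,0],[0,0.2,-1],-1],
    [[0,0,0],[0,0.2,-1],-1],
    [[0,0,0],[0,0.2,-1],-1],
    [[0,0,0],[0,0.2,-1],-1],
    [[0,0,0],[0,0.2,-1],-1],
    [[0,0,0],[0,0.15,-1],-1],
    [[0,0,0],[0,0,-0.7],-1],
    [[-0.32,0.85,-0.05],[0,0,0],-1],
    [[-0.32,0.85,-0.05],[0,0,0],-1],
    [[-0.32,0.85,-0.05],[0,0,0],-1],
    [[-0.33,0.85,-0.05],[0,0,0],-1],
    [[0,0,0],[1,0,0],-1],
    [[0,0,0],[1,0,0],-1],
    [[0,0,0],[0.5,0,0],-1],
    [[0,0,0],[0,0,0],-1],
    [[0,0,0],[0,0,0],-1]
  ]
}}

```text
clock: 11.7
tool_pos: [645.6, 269.1, 294.5]
eef_rot: [-179.9, 73.0, 5.6]
ft_force: [0.7, -0.1, -1.7]
grip_width: 14.6
```

```bash
python3 - <<'E'
from plan import *
p,R=target(100);need(p,R)
where();snap('wrist','w7');st()
E
```

```text
turn [ 0.001 -0.006  0.006] shift before turn [1.706 0.039 2.305] after [1.707 0.039 2.305]
tip-muzzle along out 66.1 collar gap 146.1 lat y,x(tool) [-34.1  -0.8   0. ] ang 0.03
11.75 [645.5 269.5 295.1] [[0.293, 0.096, -0.951], [0.029, -0.995, -0.092], [-0.956, -0.001, -0.294]] [ 0.07  0.22 -1.29] 14.9078170765078 [ -12.    25.7  -22.4   94.1   22.7   48.3 -128.8]
```

View pics/w7.png

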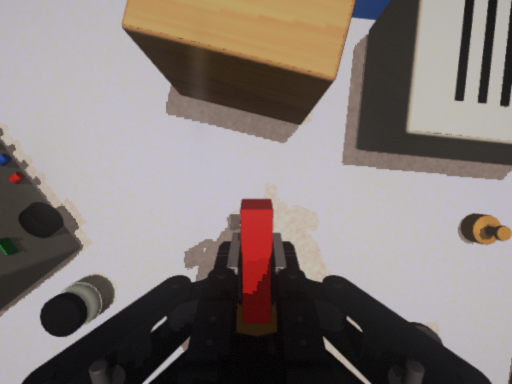

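{"method": "drive_tool", "body": {
  "increments": [
    [[0,0,0],[0.6,0,0],-1],
    [[0,0,0],[0.7,0,0],-1],
    [[0,0,0],[0.4,0.04,0],-1],
    [[0,0,0],[0,0,0.8],-1],
    [[0,0,0],[0,0,0.8],-1],
    [[0,0,0],[0,0,0.7],-1],
    [[0,0,0],[0,0,0],-1],
    [[0,0,0],[0,0,0],-1]
  ]
}}

```text
clock: 12.55
tool_pos: [611.6, 265.5, 248.0]
eef_rot: [-179.9, 73.0, 5.6]
ft_force: [0.3, 0.0, -1.2]
grip_width: 14.8
```

```bash
python3 - <<'E'
from plan import *
p,R=target(100);need(p,R)
where();st()
for n in('scene','top'):
    im=snap(n,n+'8')
    c=proj(im,M).ravel().astype(int)
    cv2.imwrite(f'pics/{n}8c.png',cv2.resize(im['pixels'][c[1]-50:c[1]+50,c[0]-60:c[0]+60],None,fx=6,fy=6,interpolation=cv2.INTER_CUBIC))
    p,Rr=cur();A=Rr.as_matrix();o=p+G*A[:,0]
    print(n,'model px crop', [((proj(im,X).ravel()-c+[60,50]+.5)*6-.5).round(0).tolist() for X in(M,M-100*frame()[0],o+123*A[:,2],o+43*A[:,2],o)])
E
```

```text
turn [ 0.013 -0.005  0.008] shift before turn [-0.017  0.023 -0.007] after [-0.017  0.023 -0.007]
tip-muzzle along out 19.9 collar gap 99.9 lat y,x(tool) [ 0.4 -0.4  0. ] ang 0.07
12.55 [611.6 265.5 248. ] [[0.292, 0.097, -0.952], [0.029, -0.995, -0.093], [-0.956, -0.0, -0.293]] [ 0.3   0.05 -1.15] 14.821479711629213 [ -13.4   25.4  -21.4  101.3   24.9   41.9 -132.9]
scene model px crop [[366.0, 304.0], [235.0, 281.0], [394.0, 310.0], [507.0, 330.0], [571.0, 342.0]]
top model px crop [[365.0, 308.0], [380.0, 489.0], [361.0, 270.0], [348.0, 123.0], [341.0, 43.0]]
```

View pics/scene8c.png

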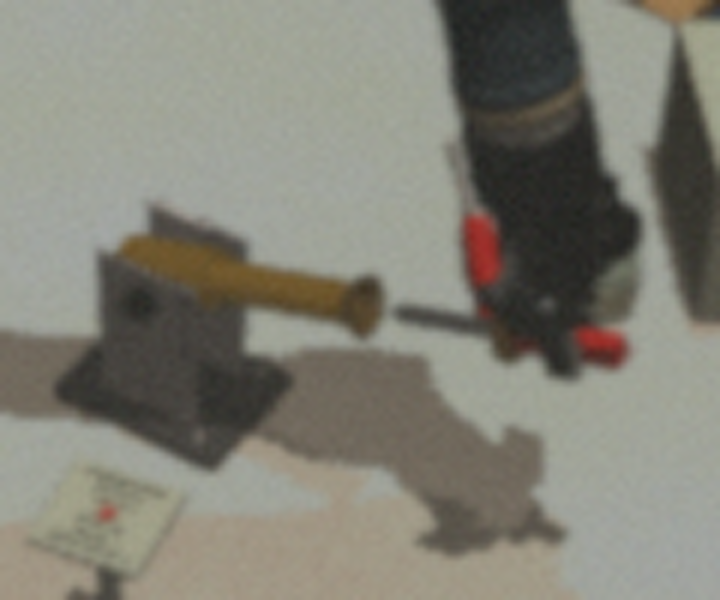

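View pics/top8c.png

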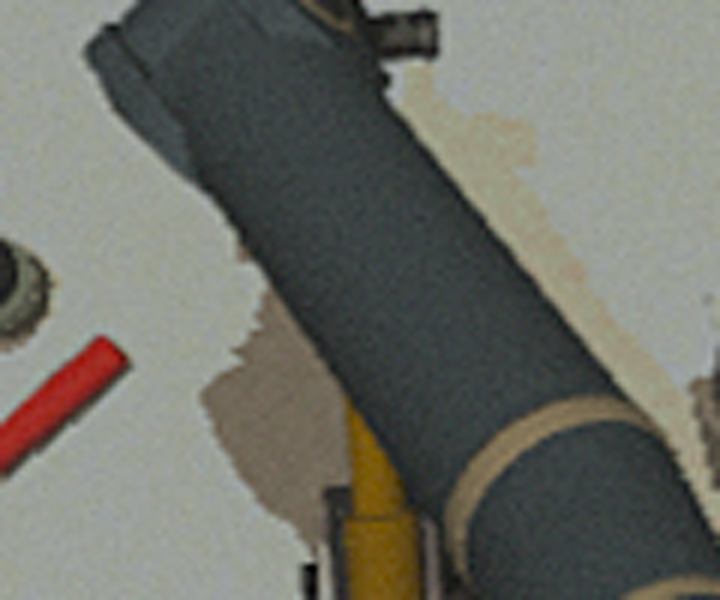

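{"method": "drive_tool", "body": {
  "increments": [
    [[0,0,0],[0,0,0.5],-1],
    [[0,0,0],[0,0,0.4],-1],
    [[0,0,0],[0,0,0.3],-1],
    [[0,0,0],[0,0,0.3],-1],
    [[0,0,0],[0,0,0],-1]
  ]
}}

```text
clock: 13.15
tool_pos: [581.5, 262.8, 239.1]
eef_rot: [180.0, 73.0, 5.6]
ft_force: [0.4, 0.9, -2.2]
grip_width: 14.6
```

{"method": "drive_tool", "body": {
  "increments": [
    [[0,0,0],[0,0,0.2],-1],
    [[0,0,0],[0,0,0.2],-1],
    [[0,0,0],[0,0,0],-1],
    [[0,0,0],[0,0,0],-1]
  ]
}}

```text
clock: 13.55
tool_pos: [575.1, 262.0, 237.0]
eef_rot: [-179.9, 73.0, 5.7]
ft_force: [0.1, 0.3, -0.8]
grip_width: 14.5
```

```bash
python3 - <<'E'
from plan import *
where();st()
E
```

```text
tip-muzzle along out -18.4 collar gap 61.6 lat y,x(tool) [ 0.1 -0.4 -0. ] ang 0.06
13.55 [575.1 262.  237. ] [[0.292, 0.097, -0.952], [0.029, -0.995, -0.093], [-0.956, -0.0, -0.293]] [ 0.14  0.29 -0.79] 14.525977475222573 [ -14.4   23.1  -21.3  106.5   25.7   39.2 -135.7]
```

{"method": "drive_tool", "body": {
  "increments": [
    [[0,0,0],[0,0,0.3],-1],
    [[0,0,0],[0,0,0.3],-1],
    [[0,0,0],[0,0,0.3],-1],
    [[0,0,0],[0,0,0],-1]
  ]
}}

```text
clock: 13.95
tool_pos: [556.6, 260.3, 231.3]
eef_rot: [180.0, 73.0, 5.6]
ft_force: [-0.5, -0.3, -2.7]
grip_width: 14.7
```

{"method": "drive_tool", "body": {
  "increments": [
    [[0,0,0],[0,0,0.3],-1],
    [[0,0,0],[0,0,0.3],-1],
    [[0,0,0],[0,0,0.3],-1],
    [[0,0,0],[0,0,0],-1]
  ]
}}

```text
clock: 14.35
tool_pos: [539.6, 258.6, 226.0]
eef_rot: [180.0, 73.0, 5.6]
ft_force: [-0.3, -0.3, -1.6]
grip_width: 14.9
```

```bash
python3 - <<'E'
from plan import *
where();st()
E
```

```text
tip-muzzle along out -55.8 collar gap 24.2 lat y,x(tool) [ 0.  -0.3 -0. ] ang 0.12
14.35 [539.6 258.6 226. ] [[0.29, 0.098, -0.952], [0.028, -0.995, -0.094], [-0.957, 0.0, -0.292]] [-0.26 -0.35 -1.57] 14.887689096986216 [ -15.6   21.   -21.1  111.3   26.6   36.8 -138.6]
```

{"method": "drive_tool", "body": {
  "increments": [
    [[0,0,0],[0,0,0.3],-1],
    [[0,0,0],[0,0,0.3],-1],
    [[0,0,0],[0,0,0.2],-1],
    [[0,0,0],[0,0,0.1],-1],
    [[0,0,0],[0,0,0],-1]
  ]
}}

```text
clock: 14.85
tool_pos: [523.3, 257.0, 221.1]
eef_rot: [-179.9, 73.0, 5.6]
ft_force: [-0.4, -1.2, -1.4]
grip_width: 14.9
```

{"method": "drive_tool", "body": {
  "increments": [
    [[0,0,0],[0,0,0.1],-1],
    [[0,0,0],[0,0,0],-1],
    [[0,0,0],[0,0,0],-1]
  ]
}}

```text
clock: 15.15
tool_pos: [521.8, 256.8, 220.6]
eef_rot: [-179.9, 73.0, 5.7]
ft_force: [-0.1, 1.3, -1.5]
grip_width: 14.8
```

{"method": "drive_tool", "body": {
  "increments": [
    [[0,0,0],[0,0,0.08],-1],
    [[0,0,0],[0,0,0],-1],
    [[0,0,0],[0,0,0],-1]
  ]
}}

```text
clock: 15.45
tool_pos: [520.2, 256.6, 220.1]
eef_rot: [-179.9, 73.0, 5.6]
ft_force: [0.4, 0.4, -1.5]
grip_width: 14.7
```

```bash
python3 - <<'E'
from plan import *
where();st()
E
```

```text
tip-muzzle along out -76.1 collar gap 3.9 lat y,x(tool) [ 0.1 -0.3 -0. ] ang 0.06
15.45 [520.2 256.6 220.1] [[0.291, 0.097, -0.952], [0.029, -0.995, -0.093], [-0.956, -0.0, -0.293]] [ 0.4   0.39 -1.46] 14.71080860507084 [ -16.4   19.9  -21.   113.9   27.2   35.4 -140.5]
```

{"method": "drive_tool", "body": {
  "increments": [
    [[0,0,0],[0,0,0.08],-1],
    [[0,0,0],[0,0,0],-1],
    [[0,0,0],[0,0,0],-1]
  ]
}}

```text
clock: 15.75
tool_pos: [518.6, 256.5, 219.6]
eef_rot: [-179.9, 73.0, 5.7]
ft_force: [-0.4, 0.4, -1.3]
grip_width: 14.9
```

{"method": "drive_tool", "body": {
  "increments": [
    [[0,0,0],[0,0,0.06],-1],
    [[0,0,0],[0,0,0],-1],
    [[0,0,0],[0,0,0],-1]
  ]
}}

```text
clock: 16.05
tool_pos: [517.5, 256.4, 219.3]
eef_rot: [-179.9, 73.0, 5.6]
ft_force: [-0.0, -0.3, -2.4]
grip_width: 15.1
```

{"method": "drive_tool", "body": {
  "increments": [
    [[0,0,0],[0,0,0.06],-1],
    [[0,0,0],[0,0,0],-1],
    [[0,0,0],[0,0,0],-1]
  ]
}}

```text
clock: 16.35
tool_pos: [517.3, 256.3, 219.5]
eef_rot: [-179.8, 72.9, 5.8]
ft_force: [4.0, 1.1, -2.4]
grip_width: 15.1
```

{"method": "drive_tool", "body": {
  "increments": [
    [[0,0,0],[0,0,0.06],-1],
    [[0,0,0],[0,0,0],-1],
    [[0,0,0],[0,0,0],-1],
    [[0,0,0],[0,0,0],-1],
    [[0,0,0],[0,0,0],-1]
  ]
}}

```text
clock: 16.85
tool_pos: [517.2, 256.3, 219.6]
eef_rot: [-179.6, 72.7, 5.9]
ft_force: [8.1, -0.4, -2.8]
grip_width: 14.8
```

```bash
python3 - <<'E'
from plan import *
where();st();im=snap('scene','s9')
c=proj(im,M).ravel().astype(int)
cv2.imwrite(f'pics/s9c.png',cv2.resize(im['pixels'][c[1]-50:c[1]+50,c[0]-60:c[0]+60],None,fx=6,fy=6,interpolation=cv2.INTER_CUBIC))
E
```

```text
tip-muzzle along out -79.0 collar gap 1.0 lat y,x(tool) [ 0.2 -0.5  0. ] ang 0.24
16.85 [517.2 256.3 219.6] [[0.295, 0.097, -0.951], [0.03, -0.995, -0.092], [-0.955, -0.002, -0.297]] [ 8.06 -0.45 -2.76] 14.767986803163863 [ -16.6   19.7  -20.9  114.4   27.5   34.9 -141. ]
```

View pics/s9c.png

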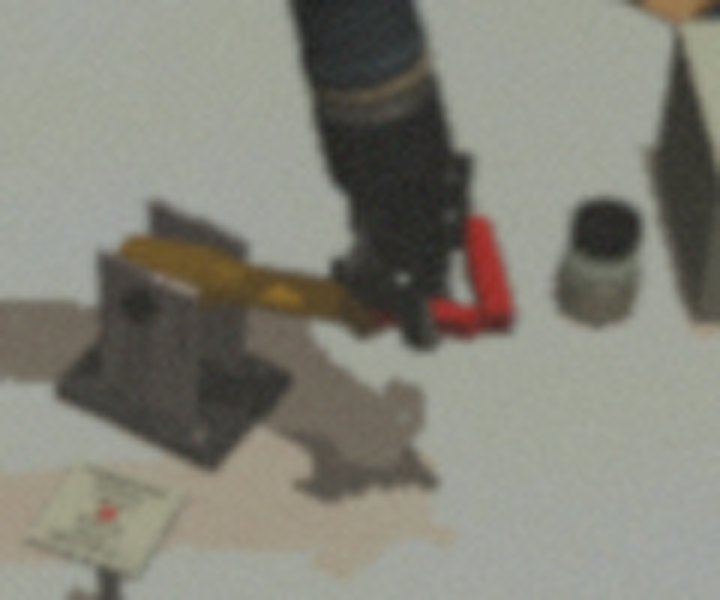

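{"method": "drive_tool", "body": {
  "increments": [
    [[0,0,0],[0,0,0],-1],
    [[0,0,0],[0,0,0],-1],
    [[0,0,0],[0,0,-0.2],-1],
    [[0,0,0],[0,0,-0.3],-1],
    [[0,0,0],[0,0,-0.4],-1],
    [[0,0,0],[0,0,-0.4],-1],
    [[0,0,0],[0,0,-0.4],-1],
    [[0,0,0],[0,0,-0.4],-1],
    [[0,0,0],[0,0,-0.4],-1],
    [[0,0,0],[0,0,-0.4],-1],
    [[0,0,0],[0,0,-0.4],-1],
    [[0,0,0],[0,0,-0.5],-1],
    [[0,0,0],[0,0,-0.5],-1],
    [[0,0,0],[0,0,-0.6],-1],
    [[0,0,0],[0,0,-0.6],-1],
    [[0,0,0],[0,0,-0.6],-1],
    [[0,0,0],[0,0,0],-1],
    [[0,0,0],[0,0,0],-1],
    [[0,0,0],[0,0,0],-1]
  ]
}}

```text
clock: 18.8
tool_pos: [630.7, 267.5, 253.9]
eef_rot: [-180.0, 73.0, 5.6]
ft_force: [-0.6, 0.1, -1.6]
grip_width: 14.6
```

```bash
python3 - <<'E'
from plan import *
where();st();im=snap('scene','s10');snap('wrist','w10')
c=proj(im,M).ravel().astype(int)
cv2.imwrite(f'pics/s10c.png',cv2.resize(im['pixels'][c[1]-50:c[1]+50,c[0]-60:c[0]+60],None,fx=6,fy=6,interpolation=cv2.INTER_CUBIC))
# read pose
D=np.array([478.2,23.2,150])
R=Rt([0,0,-1],-np.array([.0165,1,0]));A=R.as_matrix()
need(D+[0,0,26]-123*A[:,2]-55.6*A[:,0],R)
E
```

```text
tip-muzzle along out 39.9 collar gap 119.9 lat y,x(tool) [ 0.1 -0.5  0. ] ang 0.1
18.8 [630.7 267.5 253.9] [[0.29, 0.097, -0.952], [0.029, -0.995, -0.093], [-0.957, -0.0, -0.292]] [-0.61  0.07 -1.59] 14.6437268637837 [ -13.    26.6  -21.4   98.4   24.5   43.5 -131.5]
turn [ 1.299 -3.393  0.196] shift before turn [ 0.293 12.117  2.884] after [ 1.125 12.343  1.275]
```

View pics/s10c.png

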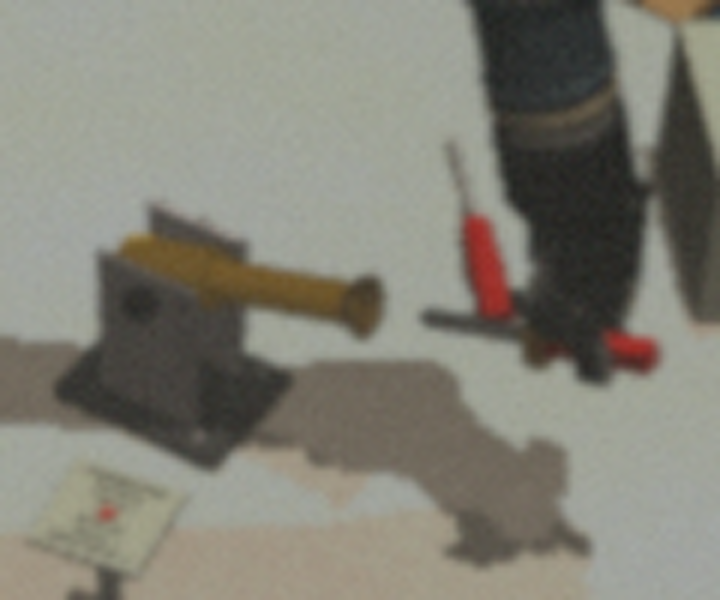

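View pics/w10.png

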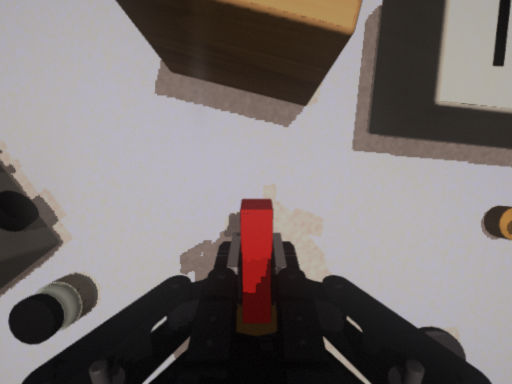

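{"method": "drive_tool", "body": {
  "increments": [
    [[0,0,0],[-0.6,0,0],-1],
    [[0,0,0],[-0.8,0,-0.3],-1],
    [[0,0,0],[-0.6,0,-0.3],-1],
    [[0.32,-0.85,0.05],[0,0,0],-1],
    [[0.32,-0.85,0.05],[0,0,0],-1],
    [[0.33,-0.85,0.05],[0,0,0],-1],
    [[0.33,-0.84,0.05],[0,0,0],-1],
    [[0,0,0],[0,0.5,0],-1],
    [[0,0,0],[0,1,0],-1],
    [[0,0,0],[0,1,0],-1],
    [[0,0,0],[0,1,0],-1],
    [[0,0,0],[0,1,0],-1],
    [[0,0,0],[0,1,0],-1],
    [[0,0,0],[0,1,0],-1],
    [[0,0,0],[0,1,0],-1],
    [[0,0,0],[0,1,0],-1],
    [[0,0,0],[0,1,0],-1],
    [[0,0,0],[0,0.6,0],-1],
    [[0,0,0],[0,0,0],-1],
    [[0,0,0],[0,0,0],-1]
  ]
}}

```text
clock: 20.9
tool_pos: [627.4, 65.6, 296.4]
eef_rot: [-157.8, 89.9, 21.2]
ft_force: [0.2, 0.7, -1.9]
grip_width: 14.7
```

```bash
python3 - <<'E'
from plan import *
st();snap('wrist','w11')
D=np.array([478.2,23.2,150])
R=Rt([0,0,-1],-np.array([.0165,1,0]));A=R.as_matrix()
need(D+[0,0,26]-123*A[:,2]-55.6*A[:,0],R)
E
```

```text
20.9 [627.4  65.6 296.4] [[0.001, -0.017, -1.0], [0.001, -1.0, 0.017], [-1.0, -0.001, -0.001]] [ 0.25  0.69 -1.93] 14.734358600868886 [   6.6   24.8  -22.5   93.8   10.3   63.4 -109.7]
turn [ 0.005 -0.014  0.01 ] shift before turn [3.233 2.288 1.277] after [3.236 2.285 1.272]
```

{"method": "drive_tool", "body": {
  "increments": [
    [[0,0,0],[0,0.7,0.4],-1],
    [[0,0,0],[0,0.8,0.5],-1],
    [[0,0,0],[0,0.8,0.37],-1],
    [[0,0,0],[0.8,0,0],-1],
    [[0,0,0],[0.8,0,0],-1],
    [[0,0,0],[0.6,0,0],-1],
    [[0,0,0],[0,0,0],-1],
    [[0,0,0],[0,0,0],-1]
  ]
}}

```text
clock: 21.75
tool_pos: [601.5, 19.5, 252.3]
eef_rot: [169.5, 89.9, -11.5]
ft_force: [0.2, 0.5, -1.2]
grip_width: 14.4
```

```bash
cat > chk.py <<'E'
from plan import *
import sys
k=sys.argv[1]
st()
D=np.array([478.2,23.2,150])
R=Rt([0,0,-1],-np.array([.0165,1,0]));A=R.as_matrix()
need(D+[0,0,26]-123*A[:,2]-55.6*A[:,0],R)
p,Rc=cur();A=Rc.as_matrix();tip=p+G*A[:,0]+123*A[:,2];print('tip',tip-D)
for n in('scene','top'):
    im=snap(n,n+k);c=proj(im,D).ravel().astype(int)
    cv2.imwrite(f'pics/{n}{k}c.png',cv2.resize(im['pixels'][c[1]-35:c[1]+35,c[0]-45:c[0]+45],None,fx=8,fy=8,interpolation=cv2.INTER_CUBIC))
    print(n,[((proj(im,X).ravel()-c+[45,35]+.5)*8-.5).round(0).tolist() for X in(D,tip)])
E
python3 chk.py 12
```

```text
21.75 [601.5  19.5 252.3] [[0.001, -0.018, -1.0], [-0.0, -1.0, 0.018], [-1.0, 0.0, -0.001]] [ 0.23  0.46 -1.19] 14.448241019056866 [  10.6   24.5  -21.8  100.5   10.6   57.  -106.3]
turn [-0.012 -0.012 -0.002] shift before turn [ 1.035 -0.083  0.019] after [ 1.035 -0.083  0.017]
tip [ 0.38159762 -1.5505733  46.57549643]
scene [[367.0, 291.0], [363.0, 219.0]]
top [[371.0, 290.0], [373.0, 269.0]]
```

View pics/scene12c.png

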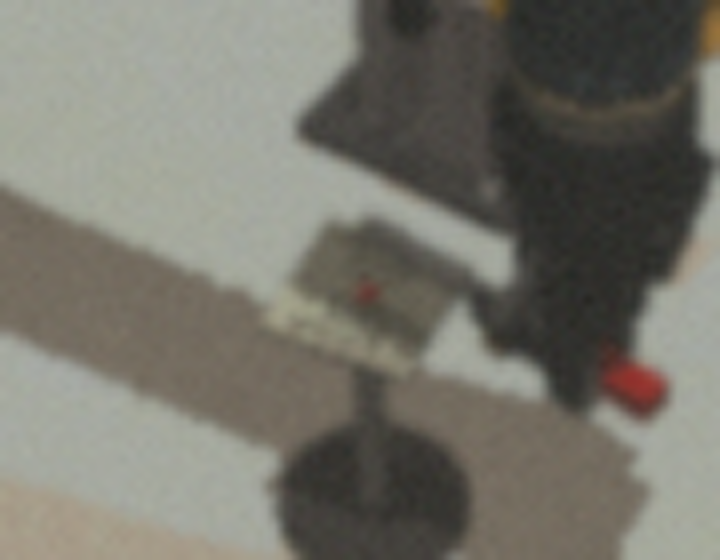

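View pics/top12c.png

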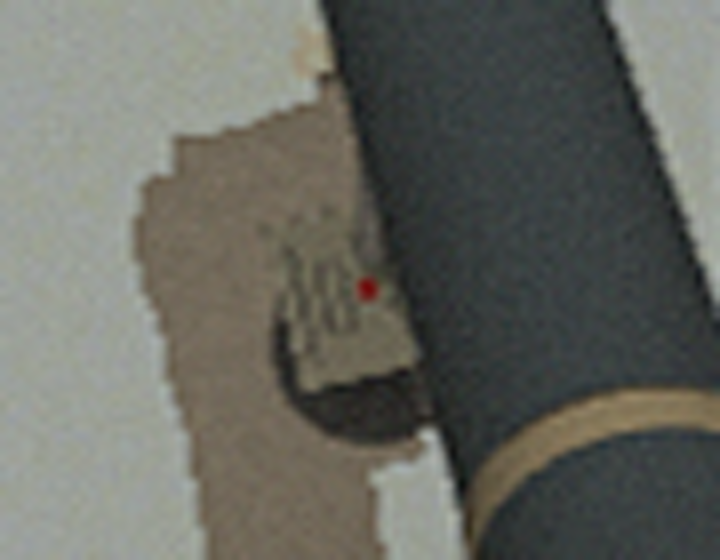

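{"method": "drive_tool", "body": {
  "increments": [
    [[0,0,0],[0.4,-0.08,0],-1],
    [[0,0,0],[0.4,0,0],-1],
    [[0,0,0],[0.23,0,0],-1],
    [[0,0,0],[0,0,0],-1],
    [[0,0,0],[0,0,0],-1],
    [[0,0,0],[0,0,0],-1],
    [[0,0,0],[0,0,0],-1],
    [[0,0,0],[0,0,0],-1]
  ]
}}

```text
clock: 22.65
tool_pos: [601.7, 21.5, 231.7]
eef_rot: [176.0, 89.9, -5.0]
ft_force: [-0.7, 0.4, -2.7]
grip_width: 14.8
```

```bash
python3 chk.py 13; python3 -c "
from h import *
print(manip.get_state()['joint_velocities'].round(2));snap('wrist','w13')"
```

```text
22.65 [601.7  21.5 231.7] [[0.001, -0.017, -1.0], [-0.0, -1.0, 0.017], [-1.0, 0.0, -0.001]] [-0.67  0.37 -2.72] 14.757269823552518 [  10.1   25.7  -21.6  101.6   11.3   54.7 -107. ]
turn [-0.009 -0.016 -0.001] shift before turn [0.007 0.017 0.024] after [0.007 0.017 0.024]
tip [ 0.55889679  0.41254148 25.96639741]
scene [[367.0, 291.0], [368.0, 250.0]]
top [[371.0, 290.0], [369.0, 277.0]]
[-0.03  0.1  -0.02  0.18  0.05 -0.04 -0.04]
```

View pics/scene13c.png

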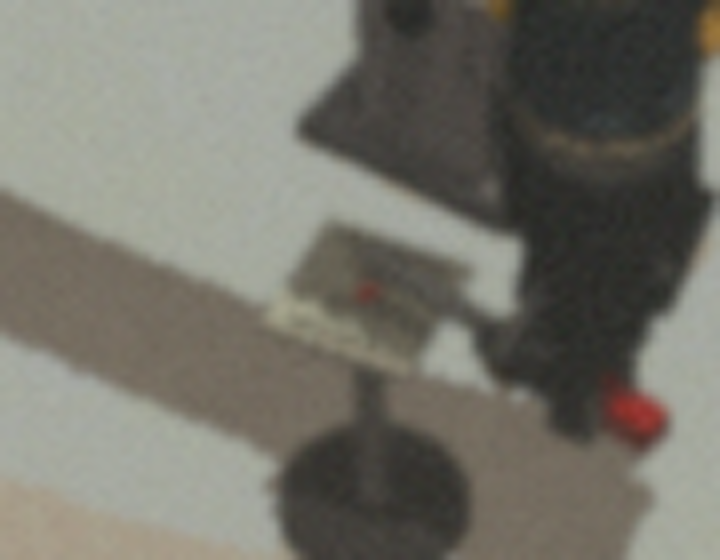

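View pics/scene13.png

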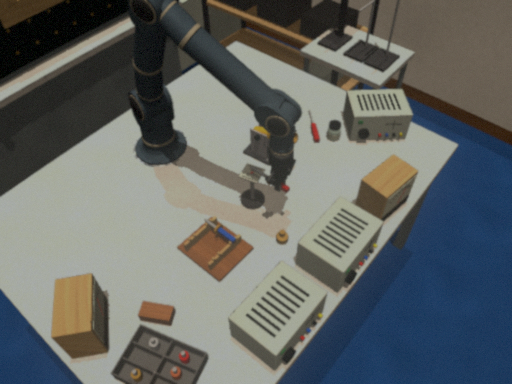

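View pics/w13.png

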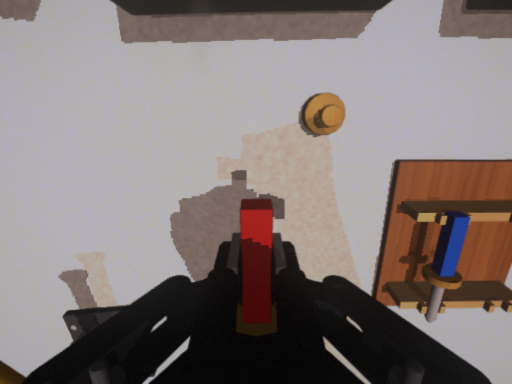

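```bash
python3 -c "
from bench import manip
print(manip.hand_in())"
```

```text
the job is handed in; nothing more can be done
None
```

I gauged the barrel with the red-handled rod and handed in with the rod held level over the red dot. The arm's clock read 22.65 s at the last check, and hand-in gave no verdict.

- **Gauging:** I lifted the rod straight out of the rack and slid it into the barrel, which I measured at about 0.30 rad elevation. The collar stopped about 1 mm from the muzzle position I had measured. I pressed it home at about 4 N, rising to about 8 N, for roughly 0.7 s in all. Angle to the barrel axis was about 0.2°. The scene picture after withdrawal showed the barrel unmoved.
- **Final pose:** From the arm's own pose reading, the tip is about 1 mm sideways of the dot and 26 mm above the plate. The rod is level to about 0.1° and still, and held with 70 N grip set. The last scene picture agrees, and shows the blue rod and the other loose things undisturbed.
- **Disagreements:** The wrist and overhead cameras differed by about 2 to 3 mm in y (3.4 mm at the dot), so I used values in between for the muzzle and the dot. In the final pose the arm hid the tip from the overhead camera, so only the scene camera confirmed it. The force reading also drifted by 1 to 2.7 N when nothing was touching.

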